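# Close the battery cover of the shelf clock

## Robot

A 6-joint arm with a two-finger parallel gripper is mounted at the origin on the work surface. World frame = base frame: x ahead of the robot, y to its left, z up, the work surface at z = 0. Lengths are in m, angles in degrees, forces in N, time in s.
With the tool pointing down it reaches from about 0.25 to 0.725 m from the base axis. Payload 9.7 kg.
Tool frame: the origin (TCP) lies midway between the tips of the shut fingers; the grasp point (between the pads) lies bot.grasp_offset behind it (bot.grasp_offset is the distance from the TCP to the grasp point, in m); x points along the fingers, y is the direction in which the jaws open and shut, and the axes are right-handed (so a half turn about x gives the same grasp; the last joint's range is limited). The gripper opens to 85 mm and grips with 20 to 120 N. Pads are 22 mm wide; open, the fingers measure 114 mm over their backs; the gripper's body (76 mm by 85 mm) begins 54 mm behind the grasp point. The pads swing forward as they close: fully open they stand 13 mm farther back than shut.
Start: joints at [72.479, 4.979, 10.078, 95.1, 0, 90], TCP at [0.166, 0.524, 0.231] pointing down, gripper open.
Joint ranges: [-179.16, 179.16], [-48.56, 103.87], [-65.8, 70.77], [-126.05, 130.52], [-82.76, 87.17], [-180, 180]. Speed limits (degrees/s): [127.2, 127.2, 147.25, 180, 180, 180].

## Interface

Orientations are given as [roll, pitch, yaw] about the fixed x, y, z axes, in that order (R = Rz(yaw) Ry(pitch) Rx(roll)).
In Python, from workcell import status, camera, bot gives the robot as it stands.
- The arm moves only by the shell command python3 -m jog 'ROWS' [OPENING] [FORCE]. ROWS is text: rows parted by semicolons, each of 4 numbers parted by spaces: the shift along the tool's x, y, z in mm, then the turn about the tool's x in degrees. A call has exactly 8 rows; each row is the pose to reach, as a shift and turn from the pose commanded when the call began, along the tool's axes at that moment; what a row does not reach only later rows make up. A row lasts 1/8 s, in which the tool goes at most 62.5 mm and 10.7 degrees, less where a joint would pass 70% of its speed; a pose out of reach is approached as far as the arm can. A call with a gripper value outside its range is refused whole. OPENING is the opening, from 0 (shut) to 1 (fully open), set as the call begins (- or left out, the last holds). The fingers move at their own pace and stop on an object; FORCE is the grip in N (left out, the last holds). Time passes only in rows, so rows that repeat a pose let the fingers close, or fill a call up. It gives the time, the measured TCP pose, the force and the opening at its end, in the units of the state.
- status.get_obs(): the state, without advancing time (a new reading comes with each control period).
- camera(name): name is "scene" or "top" or "wrist"; returns a dict with "color" (420x560x3 uint8, red, green, blue), "vfov" (degrees; the focal length in pixels is half the picture's height over the tangent of half this angle, whatever the lens; pixels are square), "cx", "cy" (the principal point, pixels), "rvec" (rotation vector, rad) and "tvec" (3), from world to camera coordinates, as OpenCV has them. Camera axes: x right, y down, z forward; pixel columns grow to the right and rows downward; lengths in m; the calibration is good to about 2 mm. A picture is of the moment at which its call begins. There is no depth.
- bot.job_done(): hands the job in, once; it reports no verdict.
The state is a dict: "time": time; "q": joint angles; "qd": joint speeds; "joint_efforts": joint torques, N m; "ee_pos": TCP position; "tcp_rot": TCP orientation; "wrist_force": force on the tool from outside, world axes, zero at the start; "torque": the same for the moment, N m; "opening": finger opening in m.
Only numpy, scipy, OpenCV 4.12 (cv2) and the standard library are available. Lean on these libraries where they do the work, as an engineer would, in place of code of your own. Each camera call takes 0.05 s, during which the arm holds its last target. There are 200 camera calls.

## Task

The shelf clock lies on its face with a new battery in it: put its battery cover back. Hook the cover's front lip into the slot with the rear raised, then pivot it down until the spring catch snaps over its rear and it lies flush, without forcing the thin plastic (no more than about 25 N between cover and clock). Leave everything else on the desk where it is.

Things in the scene. Friction and masses are not known exactly. Their poses are not given: they have to be found in the camera images.
- cover: Loose battery cover lying right side up: white plastic plate 92 x 56 x 8 mm, 55 g. Origin: centre of the plate's underside; x from front to rear (plate x = -46 to 46 mm), y across, z out of its outer face. A black lip sticks out in front, a short black tongue behind, a rib on top.
- cover_grip (a point): Foot of the finger rib, on the cover's outer face (cover frame x = -10, y = 0, z = 8 mm). The rib runs along x from -28 to 8 mm, is 12 mm wide (y = -6 to 6) and 12 mm high, top at z = 20.
- cover_lip (a point): Tip of the front lip (cover frame x = -56, y = 0, z = 1.75 mm). The lip is 40 mm wide, 10 mm long (x = -46 to -56) and only the lowest 3.5 mm thick (z = 0 to 3.5).
- cover_rear (a point): Lower edge of the rear tongue (cover frame x = 50, y = 0, z = 0). The tongue is 40 mm wide, x = 46 to 50, z = 0 to 3.5 mm.
- cover_press (a point): Where to press the cover down: on its outer face on the grey ribbing behind the rib, free from x = 10 to 46 (cover frame x = 34, y = 0, z = 8 mm).
- clock: Shelf clock, 2.2 kg, lying firm on its face on a felt pad. Wooden case 190 (x) x 240 (y) mm, rim 78 mm above the desk; origin under the pad's centre, z up. Its grey back panel (156 x 200 mm, face 76 mm above the desk) holds the open battery bay with the new battery in it; a setting knob 8 mm high stands at x = 45, y = 70 mm.
- seat (a point): NOMINAL place of the closed cover's origin (axes as clock and closed cover): clock x = -4, y = -30, z = 68 mm. The panel with the bay is screwed tight through slotted holes, up to 6 mm off in x, 9 mm in y; heights are true. Bay here (mm): panel face z = 8; opening y = -29.5 to 29.5; ledges z = 0, x = -12 to 52; rear wall x = 52; battery top z = -6.
- slot (a point): NOMINAL mouth of the lip's slot, lower edge of its roof (seat x = -48.5, z = 5 mm); off with the panel. In the seat frame the roof is x = -57.5 to -48.5, z = 5 to 8; end wall x = -57.5; floor z = -6 (reaching to x = -32). The lip enters towards -x, rear raised (0.3 rad is easy), till it meets the end wall; then the rear pivots down.
- catch (a joint): Orange spring catch, m: 0 = forward at rest, up to 0.005 pushed back along clock +x. Tooth tip seat x = 47.5 mm, underside z = 4, on top a 63 degree ramp to z = 12; spring 0.6 N + 0.4 N/mm. A hooked cover let go rests on the ramp, rear about 10 mm high; some 4 to 10 N on its rear drives the tooth back 2.5 mm, and it snaps over the tongue when the rear is down.
- old_cell: Bystander: the spent battery, red and brass, standing, 34 mm across, 61 mm tall; origin under its centre.
- screwdriver: Bystander: a screwdriver lying on the desk, 170 mm long; origin under its middle.
- stamp_book: Bystander: orange stamp book lying flat, 120 x 180 x 18 mm; origin under its centre.
- seal: Bystander: wooden seal standing, 34 x 34 x 70 mm; origin under its centre.
- ink_pad: Bystander: round ink-pad jar with a white lid, 90 mm across, 23 mm tall; origin under its centre.
- paperweight: Bystander: brass bar paperweight, 22 x 170 x 14 mm with a small knob; origin under its centre.
- ink_bottle: Bystander: small amber ink jar with a black cap, 54 mm across, 85 mm tall; origin under its centre.
There are look-alikes about, which are no part of the job. What is shaped like the cover but orange is not meant.

How it is judged:
By the outcome, as a careful person would: the job done as asked, in the order asked, and still so for the second after the job is handed in, with the robot touching nothing.
It also fails if it takes over 67 s, if anything falls off the work surface, if the arm or the gripper's body presses on something with over 40 N, if the wrist force passes 120 N, or if a joint passes its speed limit or range.

## Working session

There is one attempt and no reset: what is moved stays moved. The work goes in short steps, Python scripts to look and compute and a shell command to move; the robot and the scene stay as the last step left them, time stands still between calls to the robot, and variables do not carry over. Pictures are saved under pics/ and viewed, about 8 in all and at most 12, crops included, and the job is handed in when it is done.

```bash
ls; mkdir -p pics; cat > h.py <<'E'
import numpy as np, cv2
from workcell import status, camera, bot
def save(name,fn):
    d=camera(name); cv2.imwrite(fn,d['color'][:,:,::-1]); np.save(fn+'.npy',d,allow_pickle=True); return d
def load(fn): return np.load(fn+'.npy',allow_pickle=True).item()
def KRt(d):
    f=d['color'].shape[0]/2/np.tan(np.radians(d['vfov'])/2)
    return np.array([[f,0,d['cx']],[0,f,d['cy']],[0,0,1]]),cv2.Rodrigues(np.array(d['rvec'],float))[0],np.array(d['tvec'],float).ravel()
def ray(d,u,v):
    K,R,t=KRt(d); return -R.T@t, R.T@np.linalg.solve(K,[u,v,1.])
def onz(d,u,v,z):
    c,r=ray(d,u,v); return c+r*(z-c[2])/r[2]
def proj(d,P):
    K,R,t=KRt(d); p=K@(R@np.array(P)+t); return p[:2]/p[2]
def tri(obs):
    A=np.zeros((3,3));b=np.zeros(3)
    for d,u,v in obs:
        c,r=ray(d,u,v); r=r/np.linalg.norm(r); M=np.eye(3)-np.outer(r,r); A+=M;b+=M@c
    return np.linalg.solve(A,b)
E
python3 - <<'E'
from h import *
print(status.get_obs(), bot.grasp_offset)
a=[save(n,f'pics/{n}0.png') for n in('scene','top','wrist')]
for d in a: print({k:v for k,v in d.items() if k!='color'}, ray(d,280,210))
E
```

```text
pics
{'time': 0.0, 'q': array([ 7.24799595e+01,  5.01103734e+00,  1.00353341e+01,  9.50973042e+01,
       -1.07570201e-03,  9.00006432e+01]), 'qd': array([-0.0548986 ,  0.03305666,  0.01430631,  0.00162964, -0.13232932,
        0.06704036]), 'joint_efforts': array([-2.25040960e-03, -5.20388961e+01,  4.64801967e+01,  1.63585012e-02,
       -8.13389624e-05,  1.46533718e-06]), 'ee_pos': array([0.16551436, 0.52428719, 0.23059153]), 'tcp_rot': array([ -89.15521348,   89.92698469, -106.67589654]), 'wrist_force': array([0.78158068, 0.83774455, 0.16512895]), 'torque': array([-0.02164514, -0.0165217 ,  0.00916091]), 'opening': 0.08539315091851979} 0.0187
{'vfov': 56.417329504938614, 'cx': 280.7896602703689, 'cy': 212.69565856687035, 'rvec': array([ 1.96674687,  0.97424186, -0.52550551]), 'tvec': array([-0.31850373, -0.15590042,  1.38893967])} (array([ 1.18536254, -0.50669005,  0.62696398]), array([-0.66969091,  0.51075706, -0.53915933]))
{'vfov': 44.280584791771396, 'cx': 286.34728010066635, 'cy': 217.32931942062166, 'rvec': array([ 2.16328   , -2.13745643,  0.16465854]), 'tvec': array([-0.03239667,  0.51323065,  1.37712267])} (array([ 0.31005337, -0.0154453 ,  1.43685436]), array([ 0.15781364,  0.00484899, -0.98763568]))
{'vfov': 58.51468911041833, 'cx': 280.9158078397279, 'cy': 209.16336164239507, 'rvec': array([-2.34552497, -1.71886773, -0.23672757]), 'tvec': array([-0.55005672, -0.03466776,  0.37852685])} (array([0.09931933, 0.54630323, 0.37247184]), array([ 0.26104254, -0.08718599, -0.96138772]))
```

```bash
python3 -c "
import cv2,numpy as np
a=cv2.imread('pics/scene0.png');b=cv2.imread('pics/top0.png');print(a.shape)
"
```

```text
(420, 560, 3)
```

View pics/top0.png

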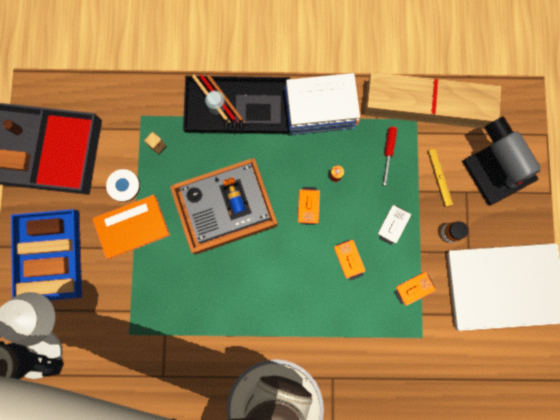

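View pics/scene0.png

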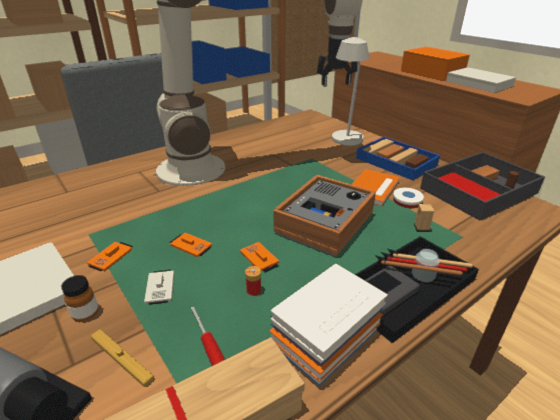

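The top view shows the white cover at about (395,224). The orange look-alikes are at (309,206), (350,259) and (416,288). Other white things are the ink-pad lid (122,184), the book stack (322,100) and the white box (505,287). The clock is at (224,205). The cover is the only small white plate with a rib, so I choose it. Next: rough positions and a close crop.

```bash
python3 - <<'E'
from h import *
t=load('pics/top0.png'); s=load('pics/scene0.png')
print('cover',onz(t,395,224,.008),onz(s,160,286,.008),'orange',onz(t,350,259,.01),'clock',onz(t,224,205,.077),'old cell',onz(t,337,173,.06),'screw',onz(t,386,180,.0),onz(t,392,130,.0))
for p in [(172,187),(258,160),(276,226),(192,250)]: print(onz(t,*p,.078))
a=cv2.resize(t['color'][194:254,360:430],None,fx=5.6,fy=5.6,interpolation=cv2.INTER_CUBIC)
b=cv2.resize(s['color'][256:316,125:195],None,fx=5.6,fy=5.6,interpolation=cv2.INTER_CUBIC)
c=np.hstack([a,b]);print(c.shape);cv2.imwrite('pics/c1.png',c[:,:,::-1])
w=status.get_obs();from scipy.spatial.transform import Rotation as Ro
print(Ro.from_euler('xyz',w['tcp_rot'],degrees=True).as_matrix().round(3))
E
```

```text
cover [ 0.50283524 -0.33066249  0.008     ] [ 0.50585955 -0.3276186   0.008     ] orange [ 0.40337752 -0.20372159  0.01      ] clock [0.53893721 0.14083459 0.077     ] old cell [ 0.63442245 -0.16306963  0.06      ] screw [ 0.63004126 -0.30914323  0.        ] [ 0.77788459 -0.32894647  0.        ]
[0.58583439 0.28120372 0.078     ]
[0.66325036 0.05247115 0.078     ]
[0.48405939 0.00127574 0.078     ]
[0.41762443 0.22139327 0.078     ]
(336, 784, 3)
[[-0.     0.301  0.954]
 [-0.001  0.954 -0.301]
 [-1.    -0.001  0.   ]]
```

View pics/c1.png

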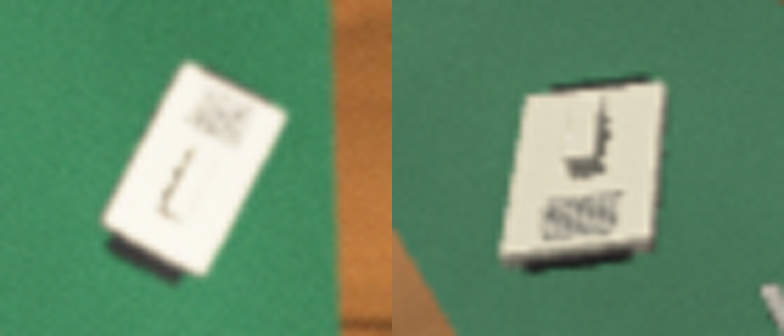

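The crop shows a white plate. The longer black lip is at its lower left, nearest the robot (crop 145,258). The grey ribbing and short tongue are at the upper right (crop 220,110), so cover yaw is about -29°. The clock's knob sits at its far left, so clock yaw is about 18°. I'll pass over the clock to measure the bay, then go on to the cover.

```bash
python3 -m jog '0 -33 53 -4.4; 0 -66 106 -8.8; 0 -98 158 -13.2; 0 -131 211 -17.6; 0 -164 264 -22; 0 -196 316 -26.4; 0 -229 369 -31; 0 -262 422 -35' 1 && python3 - <<'E'
from h import *
d=save('wrist','pics/w1.png'); print(status.get_obs()['ee_pos'],status.get_obs()['tcp_rot'],proj(d,[.5445,.111,.076]))
cv2.imwrite('pics/w1b.png',cv2.resize(d['color'],(784,588),interpolation=cv2.INTER_CUBIC)[:,:,::-1])
E
```

```text
time: 1.15
ee_pos: [0.4901, 0.1458, 0.2312]
tcp_rot: [27.9, 90.0, 45.5]
wrist_force: [0.1, 1.6, -0.7]
opening: 0.0854
[0.49360264 0.14090547 0.23033679] [-85.71843473  89.8523654  -68.08834903] [221.14662614 239.16850058]
```

View pics/w1b.png

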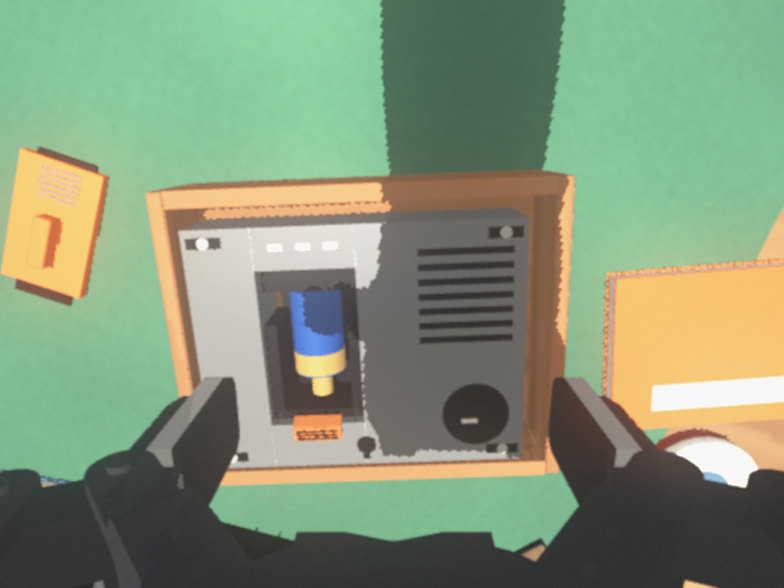

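The wrist view shows the clock with its -x side up. Scaled pixels: bay opening corners about (257,270), (355,268), (363,418), (273,422), orange catch (318,428), knob (475,413). Now a closer view of the bay.

```bash
python3 -m jog '16 -9 15 0; 32 -17 31 0; 48 -26 46 0; 64 -34 62 0; 80 -43 77 0; 95 -51 92 0; 95 -51 92 0; 95 -51 92 0' && python3 - <<'E'
from h import *
d=save('wrist','pics/w2.png'); print(status.get_obs()['ee_pos'],status.get_obs()['tcp_rot'],proj(d,[.5445,.111,.076]))
cv2.imwrite('pics/w2b.png',cv2.resize(d['color'],(800,600),interpolation=cv2.INTER_CUBIC)[:,:,::-1])
E
```

```text
time: 2.2
ee_pos: [0.592, 0.1269, 0.1364]
tcp_rot: [159.0, 90.0, 176.5]
wrist_force: [0.6, 0.6, 0.7]
opening: 0.0853
[0.5920664  0.12688954 0.13684172] [ 2.07079791 89.96931112 19.57146331] [277.68355412 140.20501462]
```

View pics/w2b.png

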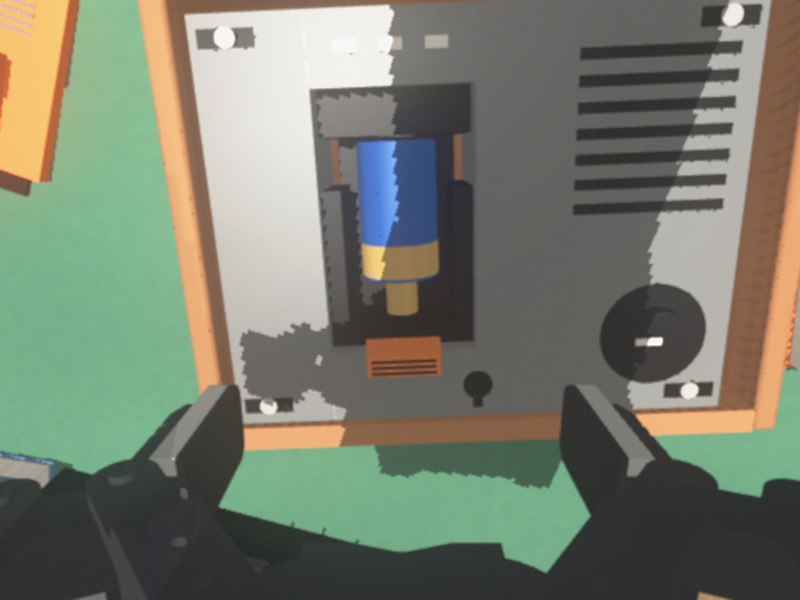

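Scaled bay corners in this view: front-left (311,90), front-right (471,83), rear-right (474,342), rear-left (332,347). The orange catch is at (404,357). I'll cast these onto the panel and triangulate against the previous view as a height check.

```bash
cat > bay.py <<'E'
from h import *
d2=load('pics/w2.png'); d1=load('pics/w1.png')
s=560/800
# refine corners by intersection of edge lines found along Sobel profiles near the hand-picked corners
c2=np.array([(311,90),(471,83),(474,342),(332,347)],float)*s
c1=np.array([(257,270),(355,268),(363,418),(273,422)],float)/1.4
for (u,v),(a,b) in zip(c2,c1): print('ray z76',onz(d2,u,v,.076).round(4),onz(d1,a,b,.076).round(4),'tri',tri([(d2,u,v),(d1,a,b)]).round(4))
P=np.array([onz(d2,u,v,.076) for u,v in c2])[:,:2]
FL,FR,RR,RL=P
print('lens',[np.linalg.norm(a-b).round(4) for a,b in((FL,FR),(FR,RR),(RR,RL),(RL,FL))])
x=(RR+RL-FL-FR); print('yaw x',np.degrees(np.arctan2(x[1],x[0])))
for a,b in((FL,RL),(FR,RR)): print(np.degrees(np.arctan2(*(b-a)[::-1])))
for a,b in((FL,FR),(RL,RR)): print(np.degrees(np.arctan2(*(b-a)[::-1]))-90)
th=np.arctan2(x[1],x[0]); c=P.mean(0); print('seat origin',c-np.array([np.cos(th),np.sin(th)])*.00175)
# case rim corners (outer/inner) in w2 for yaw
E
python3 bay.py; python3 - <<'E'
from h import *
# edge profiles along the left/right/front/rear sides in w2
d=load('pics/w2.png'); g=cv2.cvtColor(d['color'],cv2.COLOR_RGB2GRAY).astype(float)
g=cv2.GaussianBlur(g,(0,0),.8)
def sub(p):
    i=int(np.argmax(abs(p))); 
    if 0<i<len(p)-1:
        a,b,c=abs(p[i-1:i+2]); return i+.5*(a-c)/(a-2*b+c+1e-9)
    return i
gx=cv2.Sobel(g,-1,1,0);gy=cv2.Sobel(g,-1,0,1)
L=[];R=[];F=[];B=[]
for v in range(70,238,6):
    x0=218+(v-63)*(232-218)/180; L.append((x0//1-5+sub(gx[v,int(x0)-5:int(x0)+6]),v))
    x0=330+(v-58)*2/181; R.append((x0//1-5+sub(gx[v,int(x0)-5:int(x0)+6]),v))
for u in range(224,326,6):
    y0=63-(u-218)*5/112; F.append((u,y0//1-5+sub(gy[int(y0)-5:int(y0)+6,u])))
for u in list(range(236,254,3))+list(range(311,329,3)):
    y0=243-(u-232)*3.5/100; B.append((u,y0//1-4+sub(gy[int(y0)-4:int(y0)+5,u])))
import itertools
fits={}
for n,A in zip('LRFB',(L,R,F,B)):
    W=np.array([onz(d,u,v,.076)[:2] for u,v in A],np.float32)
    vx,vy,x,y=cv2.fitLine(W,cv2.DIST_HUBER,.0005 if 0 else 0,.01,.01).ravel()
    if vx<0 and n in'LR':vx,vy=-vx,-vy
    r=(W-[x,y])@[-vy,vx]; print(n,'ang',np.degrees(np.arctan2(vy,vx)).round(2),'res mm',(r*1000).round(1)); fits[n]=(np.array([x,y]),np.array([vx,vy]))
def X(a,b):
    (p,d1),(q,d2)=fits[a],fits[b]; t=np.linalg.solve(np.c_[d1,-d2],q-p); return p+t[0]*d1
C=[X('L','F'),X('R','F'),X('R','B'),X('L','B')]
for c in C: print(c.round(4))
print([np.linalg.norm(C[i]-C[(i+1)%4]).round(4) for i in range(4)])
E
```

```text
ray z76 [0.5168 0.0706 0.076 ] [0.515  0.0714 0.076 ] tri [0.5166 0.0701 0.0708]
ray z76 [0.4977 0.1238 0.076 ] [0.4967 0.1254 0.076 ] tri [0.4973 0.1247 0.0726]
ray z76 [0.5888 0.1574 0.076 ] [0.5882 0.1577 0.076 ] tri [0.5896 0.1579 0.0737]
ray z76 [0.608  0.1035 0.076 ] [0.6082 0.1042 0.076 ] tri [0.6083 0.1039 0.0757]
lens [np.float64(0.0565), np.float64(0.0971), np.float64(0.0571), np.float64(0.097)]
yaw x 20.028522197150938
19.842972276562993
20.213722868593685
19.811750194488056
19.630807292619465
seat origin [0.55120347 0.1132375 ]
L ang 19.83 res mm [ 0.   0.   0.   0.   0.   0.  -0.  -0.  -0.  -0.  -0.  -0.1  0.   0.
 -0.1  0.  -0.1 -0.  -0.1 -0.   0.  -0.   0.   0.  -0.   0.1  0.   1. ]
R ang 19.75 res mm [-0.8 -0.8 -0.8 -0.9  0.9  1.   0.9  0.9  1.   0.9 -0.1 -0.1  0.  -0.
 -0.  -0.  -0.1 -0.1 -0.1 -0.1 -0.1  0.   0.  -0.  -0.  -0.  -0.  -0. ]
F ang -70.24 res mm [-0.   0.   0.   0.  -0.   0.  -0.   0.  -0.1 -0.  -0.   0.  -0.  -0.
  0.   0.   0. ]
B ang -70.14 res mm [-0.   0.   0.   0.1 -0.  -0.1 -0.  -0.   0.  -0.   0.  -0. ]
[0.5167 0.0698]
[0.4971 0.1241]
[0.5883 0.1569]
[0.6079 0.1026]
[np.float32(0.0578), np.float32(0.0968), np.float32(0.0577), np.float32(0.0969)]
```

The edge fit gives bay yaw of about 19.8°, front-edge midpoint (0.507, 0.097) and rear midpoint (0.598, 0.130). The measured size is 2–3% small, so the camera height calibration is off by a few mm. I'll remove that bias with the held cover. Now to the cover.

```bash
python3 -m jog '0 -54 -25 5.8; 0 -108 -50 11.6; 0 -162 -75 17.4; 0 -215 -100 23.2; 0 -269 -125 29; 0 -323 -150 34.8; 0 -377 -176 40.6; 0 -431 -201 46.5' && python3 - <<'E'
from h import *
camera('top')
d=save('wrist','pics/w3.png'); o=status.get_obs();print(o['ee_pos'],o['tcp_rot'],o['tcp_rot'][2]-o['tcp_rot'][0]+90)
cv2.imwrite('pics/w3b.png',cv2.resize(d['color'],(800,600),interpolation=cv2.INTER_CUBIC)[:,:,::-1])
hsv=cv2.cvtColor(d['color'],cv2.COLOR_RGB2HSV); m=((hsv[:,:,1]<60)&(hsv[:,:,2]>110)).astype(np.uint8); m[290:]=0
m=cv2.morphologyEx(m,cv2.MORPH_CLOSE,np.ones((9,9)))
cs=max(cv2.findContours(m,0,2)[0],key=cv2.contourArea); r=cv2.minAreaRect(cs); b=cv2.boxPoints(r); print(r,cv2.contourArea(cs))
W=[onz(d,*p,.008) for p in b]; print(np.round(W,4))
for i in range(4): 
    v=W[(i+1)%4]-W[i]; print(np.linalg.norm(v).round(4),np.degrees(np.arctan2(v[1],v[0])).round(1))
print('c',np.mean(W,0))
E
```

```text
time: 3.25
ee_pos: [0.5296, -0.3465, 0.1376]
tcp_rot: [-1.0, 89.9, -30.2]
wrist_force: [1.1, 1.4, 0.3]
opening: 0.0855
[ 0.52855556 -0.34960364  0.13669596] [-39.58566651  89.89241911 -69.02956395] 60.55610255794692
((290.31036376953125, 143.70278930664062), (117.49588012695312, 191.7449188232422), 15.101099014282227) 15046.5
[[ 0.5154 -0.4083  0.008 ]
 [ 0.4233 -0.3097  0.008 ]
 [ 0.4778 -0.2528  0.008 ]
 [ 0.5799 -0.3453  0.008 ]]
0.1349 133.0
0.0788 46.3
0.1379 -42.2
0.0902 -135.7
c [ 0.49908959 -0.329019    0.008     ]
```

View pics/w3b.png

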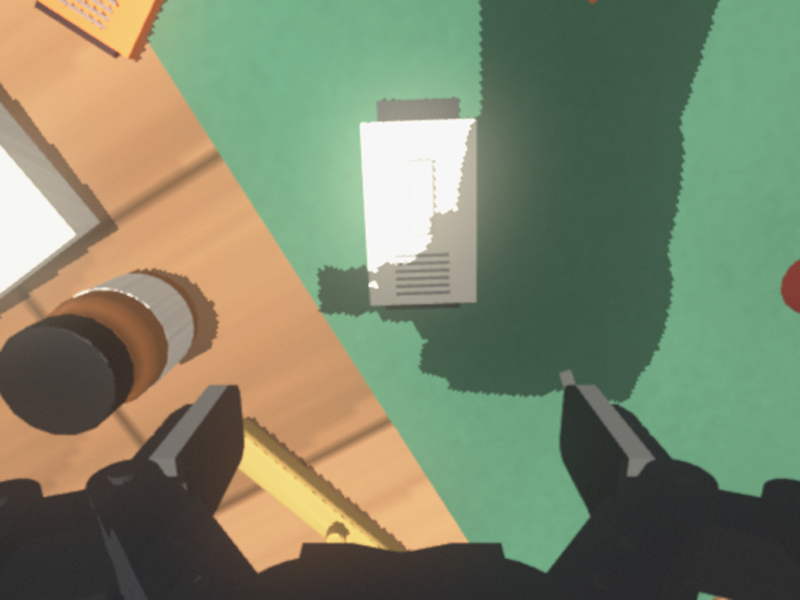

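The close view confirms the cover: white plate with scaled corners (361,124), (476,119), (476,301), (371,305). The black lip is at (418,108), toward the robot, and the grey ribbing is at (423,273). I'll compute its pose, with the height from this view plus the scene and top views.

```bash
python3 - <<'E'
from h import *
d=load('pics/w3.png'); t=load('pics/top0.png'); s=load('pics/scene0.png')
C=np.array([(361,124),(476,119),(476,301),(371,305)])*.7
for z in (.008,.004):
    W=np.array([onz(d,*p,z) for p in C]); print(z,W.round(4).tolist(),[np.linalg.norm(W[i]-W[(i+1)%4]).round(4) for i in range(4)])
    x=W[2]+W[3]-W[0]-W[1]; y=W[1]+W[2]-W[0]-W[3]; th=np.arctan2(x[1],x[0]); print('yaw',np.degrees(th),np.degrees(np.arctan2(y[1],y[0])),'c',W.mean(0))
    c=W.mean(0)[:2]; g=c-.010*np.array([np.cos(th),np.sin(th)]); o=status.get_obs(); a=np.radians(o['tcp_rot'][2]-o['tcp_rot'][0]+90)
    ty=np.array([np.cos(a),np.sin(a)]); tz=np.array([np.sin(a),-np.cos(a)]); e=g-o['ee_pos'][:2]; print('grip',g,'tool y,z',e@ty,e@tz,'turn', np.degrees(a)-90-np.degrees(th))
# scene/top crop corner coordinates (5.6x)
tc=np.array([(102,222),(207,275),(287,113),(188,62)])/5.6+[360,194]   # FL? order: front(+y),front(-y),rear(-y),rear(+y)
sc=np.array([(665,85),(530,95),(503,255),(652,240)]); sc=(sc-[392,0])/5.6+[125,256]
# front +y = w3 FR, front -y = w3 FL, rear -y=RL, rear +y=RR
wc=[C[1],C[0],C[3],C[2]]
for a,b,c in zip(wc,tc,sc): print('tri3',tri([(d,*a),(t,*b),(s,*c)]).round(4),'w+s',tri([(d,*a),(s,*c)]).round(4))
E
```

```text
0.008 [[0.4489, -0.3296, 0.008], [0.4743, -0.2805, 0.008], [0.5549, -0.3226, 0.008], [0.5295, -0.3717, 0.008]] [np.float64(0.0552), np.float64(0.0909), np.float64(0.0553), np.float64(0.0909)]
yaw -27.570773347576914 62.605845203995415 c [ 0.50191749 -0.32607807  0.008     ]
grip [ 0.49305309 -0.32144963] tool y,z 0.007065576763212393 -0.0447565778731724 turn -1.8731240944761574
0.004 [[0.4487, -0.3297, 0.004], [0.4744, -0.28, 0.004], [0.5562, -0.3226, 0.004], [0.5304, -0.3725, 0.004]] [np.float64(0.056), np.float64(0.0922), np.float64(0.0561), np.float64(0.0922)]
yaw -27.570773347576907 62.605845203995415 c [ 0.50242614 -0.32621547  0.004     ]
grip [ 0.49356175 -0.32158704] tool y,z 0.007195960484505838 -0.04424607557938889 turn -1.8731240944761645
tri3 [ 0.4751 -0.2816  0.0064] w+s [ 0.4744 -0.2804  0.0047]
tri3 [ 0.4495 -0.3313  0.0092] w+s [ 0.4489 -0.3294  0.0073]
tri3 [ 0.5306 -0.3737  0.0079] w+s [ 0.5298 -0.3721  0.0064]
tri3 [ 0.5563 -0.3246  0.0069] w+s [ 0.5558 -0.3228  0.0052]
```

Cover height is about 7 mm, which agrees with the text. Its yaw is -27.5° and the grip point is at (0.493, -0.3215). I'll approach above it, settle and check.

```bash
python3 -m jog '20 1 -11 -0.5; 40 2 -22 -1; 60 2 -33 -1.5; 80 2 -43 -1.5; 80 2 -43 -1.5; 80 2 -43 -1.5; 80 2 -43 -1.5; 80 2 -43 -1.5' && python3 - <<'E'
from h import *
d=save('wrist','pics/w4.png')
o=status.get_obs();a=np.radians(o['tcp_rot'][2]-o['tcp_rot'][0]+90);print(o['ee_pos'],np.degrees(a))
g=np.array([.493,-.3215]);ty=np.array([np.cos(a),np.sin(a)]); tz=np.array([np.sin(a),-np.cos(a)]); e=g-o['ee_pos'][:2]; print('tool y,z',e@ty,e@tz)
cv2.imwrite('pics/w4b.png',cv2.resize(d['color'],(700,525),interpolation=cv2.INTER_CUBIC)[:,:,::-1])
E
```

```text
time: 4.35
ee_pos: [0.4938, -0.3225, 0.057]
tcp_rot: [-6.1, 89.9, -33.6]
wrist_force: [0.7, -0.1, -0.7]
opening: 0.0854
[ 0.4936523  -0.32246712  0.05674123] 62.48111572783082
tool y,z 0.0005563095831429967 -0.0010253479154580635
```

View pics/w4b.png

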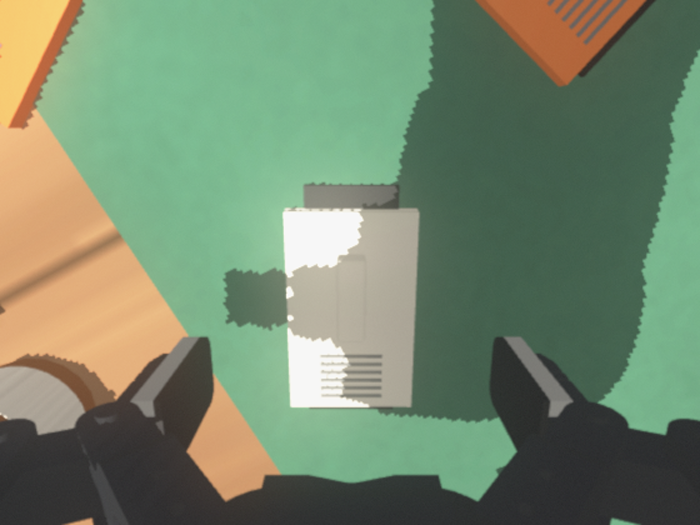

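The rib is centred between the fingers (x≈351 px for both), so I descend and grip.

```bash
python3 -m jog '12 0 -1 0; 24 0 -1 0; 36 0 -1 0; 44.5 0 -1 0; 44.5 0 -1 0; 44.5 0 -1 0; 44.5 0 -1 0; 44.5 0 -1 0' && python3 -m jog '0 0 0 0; 0 0 0 0; 0 0 0 0; 0 0 0 0; 0 0 0 0; 0 0 0 0; 0 0 0 0; 0 0 0 0' 0 20
```

```text
time: 5.4
ee_pos: [0.4926, -0.322, 0.0122]
tcp_rot: [-6.8, 90.0, -34.4]
wrist_force: [-0.1, 0.1, 0.4]
opening: 0.0856
time: 6.4
ee_pos: [0.4925, -0.3219, 0.0119]
tcp_rot: [-8.5, 90.0, -36.1]
wrist_force: [0.1, 0.3, 1.4]
opening: 0.011
```

Gripped: the opening reads 11 mm. Lift and carry it to the near side of the clock, turning to the bay yaw.

```bash
python3 -m jog '-60 0 0 0; -110 28 -22 -6.8; -148 65 -52 -13.6; -148 113 -91 -20.4; -148 162 -130 -27.2; -148 210 -169 -34; -148 259 -208 -40.8; -148 307 -247 -47.4' && python3 -m jog '10 0 0 0; 20 0 0 0; 30 0 0 0; 40 0 0 0; 40 0 0 0; 40 0 0 0; 40 0 0 0; 40 0 0 0' && python3 - <<'E'
from h import *
d=save('wrist','pics/w5.png')
o=status.get_obs();a=o['tcp_rot'][2]-o['tcp_rot'][0]+90;print(o['ee_pos'],a)
cv2.imwrite('pics/w5b.png',cv2.resize(d['color'],(700,525),interpolation=cv2.INTER_CUBIC)[:,:,::-1])
E
```

```text
time: 7.4
ee_pos: [0.4145, 0.0663, 0.1599]
tcp_rot: [-9.5, 90.0, 10.6]
wrist_force: [1.8, 0.0, -0.5]
opening: 0.0111
time: 8.4
ee_pos: [0.4154, 0.0646, 0.1201]
tcp_rot: [-12.5, 90.0, 7.4]
wrist_force: [-0.8, 0.7, -1.9]
opening: 0.0112
[0.41534596 0.06459723 0.12001457] 109.88009897355855
```

View pics/w5b.png

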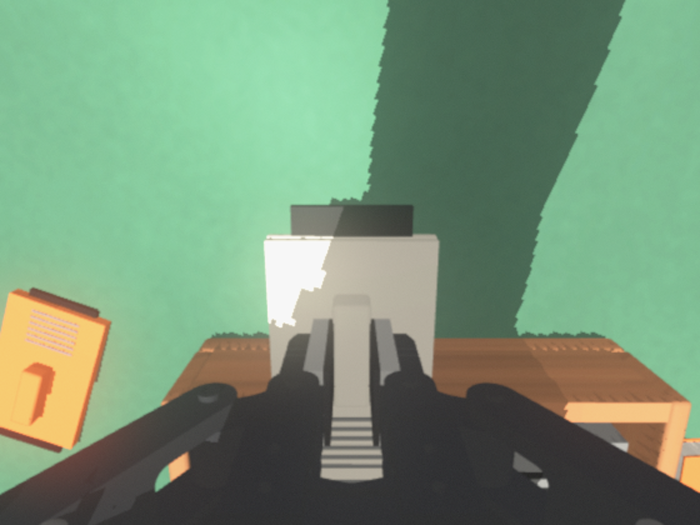

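The cover is held level and centred: plate front corners at (265,238) and (438,237), lip front corners at (291,206) and (413,206). I'll use these to find the camera bias relative to the tool.

```bash
python3 - <<'E'
from h import *
d=load('pics/w5.png');o=status.get_obs();a=np.radians(109.85);ty=np.array([np.cos(a),np.sin(a)]); tz=np.array([np.sin(a),-np.cos(a)])
T=np.array([.4153,.0646])
for n,u,v,z in(('pl',265,238,.116),('pr',438,237,.116),('ll',291,206,.1115),('lr',413,206,.1115)):
    for dz in (0,-.004):
        p=onz(d,u*.8,v*.8,z+dz)[:2]-T; print(n,dz,'y %.4f z %.4f'%(p@ty,p@tz))
# bay fit from w2 (tool angle 107.5) in w2's tool frame and in world
for P in ([.5069,.0970],[.5981,.1298]):
    e=np.array(P)-T; print('bay mid rel now: y %.4f z %.4f'%(e@ty,e@tz))
E
```

```text
pl 0 y -0.0266 z -0.0355
pl -0.004 y -0.0274 z -0.0346
pr 0 y 0.0285 z -0.0358
pr -0.004 y 0.0293 z -0.0349
ll 0 y -0.0186 z -0.0450
ll -0.004 y -0.0191 z -0.0444
lr 0 y 0.0208 z -0.0450
lr -0.004 y 0.0213 z -0.0444
bay mid rel now: y -0.0006 z 0.0972
bay mid rel now: y -0.0007 z 0.1941
```

The bay centreline lies about 1.7 mm to -y of the tool axis once the camera bias is removed. Next I tilt the cover in the pads by lowering its rear onto the clock's near rim, in small steps while watching the force.

```bash
python3 -m jog '10 -1.7 0 0; 20 -1.7 0 0; 26 -1.7 0 0; 29 -1.7 0 0; 31 -1.7 0 0; 32 -1.7 0 0; 33 -1.7 0 0; 34 -1.7 0 0'
```

```text
time: 9.45
ee_pos: [0.4157, 0.0629, 0.0864]
tcp_rot: [-41.8, 90.0, -22.0]
wrist_force: [-5.7, -1.9, 5.4]
opening: 0.0104
```

```bash
python3 -m jog '0.5 0 0 0; 1 0 0 0; 1.5 0 0 0; 2 0 0 0; 2.5 0 0 0; 3 0 0 0; 3 0 0 0; 3 0 0 0' && python3 - <<'E'
from h import *
d=save('wrist','pics/w6.png'); s=save('scene','pics/s6.png')
u,v=map(int,proj(s,[.43,.07,.08])); print(u,v)
a=cv2.resize(d['color'],(480,360)); b=s['color'][max(v-70,0):v+50,max(u-55,0):u+105]; b=cv2.resize(b,(480,360),interpolation=cv2.INTER_CUBIC)
cv2.imwrite('pics/c6.png',np.vstack([a,b])[:,:,::-1][:, :]) ; cv2.imwrite('pics/c6.png',np.hstack([cv2.resize(a,(400,300)),cv2.resize(b,(400,300))])[:,:,::-1])
E
```

```text
time: 10.45
ee_pos: [0.4156, 0.0629, 0.0832]
tcp_rot: [-115.5, 90.0, -95.6]
wrist_force: [-5.0, -1.7, 4.9]
opening: 0.0112
280 191
```

View pics/c6.png

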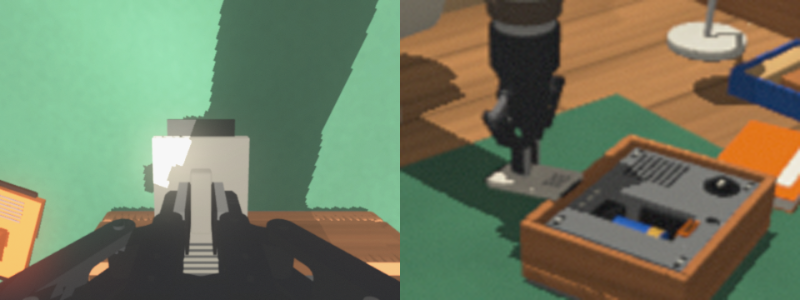

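Force is steady at about 5 N up and 5 N of friction, so the cover is rotating in the pads as intended. Lower further.

```bash
python3 -m jog '1 0 0 0; 2 0 0 0; 3 0 0 0; 4 0 0 0; 5 0 0 0; 6 0 0 0; 7 0 0 0; 7 0 0 0' && python3 - <<'E'
from h import *
d=save('wrist','pics/w7.png')
a=d['color'][120:300,170:395]; cv2.imwrite('pics/c7.png',cv2.resize(a,(750,600),interpolation=cv2.INTER_CUBIC)[:,:,::-1])
E
```

```text
time: 11.55
ee_pos: [0.4154, 0.0628, 0.076]
tcp_rot: [-169.0, 90.0, -149.2]
wrist_force: [-4.6, -1.7, 3.9]
opening: 0.0112
```

View pics/c7.png

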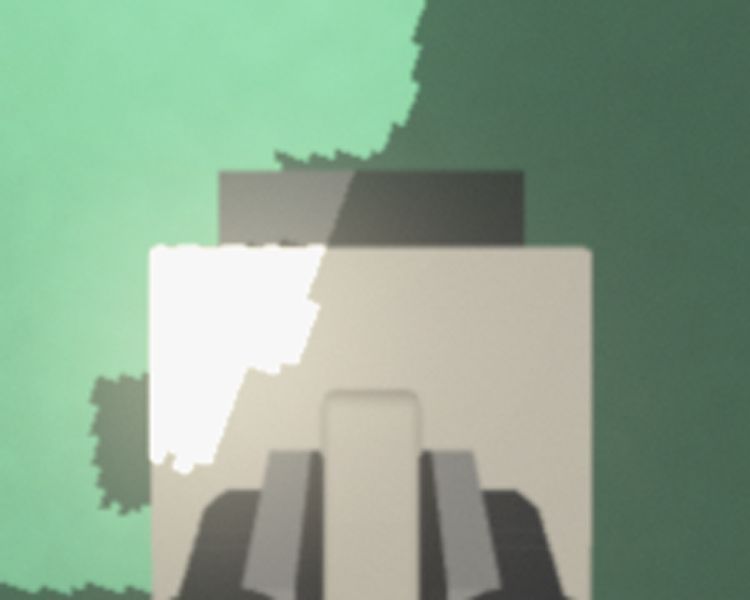

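The cover is now visibly tilted. Crop pixels: plate front corners (149,246) and (592,246), lip corners (219,171) and (524,171), rib front top edge (323,393) to (420,393). Estimate the tilt from these points.

```bash
python3 - <<'E'
from h import *
from scipy.spatial.transform import Rotation as Ro
obj=np.array([(-46,-28,8),(-46,28,8),(-56,-20,3.5),(-56,20,3.5),(-28,-6,20),(-28,6,20)],float)/1000
def pose(fn,px,T):
    d=load(fn);K,R,t=KRt(d)
    ok,rv,tv=cv2.solvePnP(obj,np.array(px,float),K,None,flags=cv2.SOLVEPNP_ITERATIVE)
    Rc=R.T@cv2.Rodrigues(rv)[0]; pc=R.T@(tv.ravel()-t)
    a=np.radians(109.85); B=np.array([[np.sin(a),-np.cos(a),0],[np.cos(a),np.sin(a),0],[0,0,1]]) # rows: clock x,y,z
    M=B@Rc; pr=cv2.projectPoints(obj,rv,tv,K,None)[0][:,0]-px
    print(fn,'tilt(rad about y)',np.arctan2(-M[2,0],M[0,0]).round(3),Ro.from_matrix(M).as_euler('xyz',degrees=True).round(1),'origin rel TCP',(B@(pc-T)).round(4),'lip rel TCP',(B@(Rc@[-.056,0,.0018]+pc-T)).round(4),'rear',(B@(Rc@[.05,0,0]+pc-T)).round(4),abs(pr).max().round(2))
w5=np.array([(265,238),(438,237),(291,206),(413,206),(333,297),(370,297)])*.8
pose('pics/w5.png',w5,np.array([.4153,.0646,.120]))
c=np.array([(149,246),(592,246),(219,171),(524,171),(323,393),(420,393)])*.3+[170,120]
pose('pics/w7.png',c,np.array([.4154,.0628,.076]))
E
```

```text
pics/w5.png tilt(rad about y) 2.685 [   2.2   26.2 -179.2] origin rel TCP [-1.415e-01 -1.000e-04  2.641e-01] lip rel TCP [-0.0921  0.0006  0.2904] rear [-0.1864 -0.0007  0.2421] 0.94
pics/w7.png tilt(rad about y) 2.755 [ 1.00e-01  2.22e+01 -1.80e+02] origin rel TCP [-0.1467  0.0008  0.2742] lip rel TCP [-0.0955  0.0009  0.297 ] rear [-0.193   0.0008  0.2554] 1.74
```

```bash
cat > pose.py <<'E'
from h import *
from scipy.spatial.transform import Rotation as Ro
obj=np.array([(-46,-28,8),(-46,28,8),(-56,-20,3.5),(-56,20,3.5),(-28,-6,20),(-28,6,20)],float)/1000
a=np.radians(109.85); B=np.array([[np.sin(a),-np.cos(a),0],[np.cos(a),np.sin(a),0],[0,0,1]])
def pose(fn,px,T):
    d=load(fn);K,R,t=KRt(d)
    r0=cv2.Rodrigues(R@B.T)[0]; t0=R@(np.array(T)+B.T@[.01,0,-.012])+t
    ok,rv,tv=cv2.solvePnP(obj,np.array(px,float),K,None,r0.copy(),t0.reshape(3,1).copy(),True,cv2.SOLVEPNP_ITERATIVE)
    Rc=R.T@cv2.Rodrigues(rv)[0]; pc=R.T@(tv.ravel()-t); M=B@Rc
    pr=cv2.projectPoints(obj,rv,tv,K,None)[0][:,0]-px
    f=lambda p:(B@(Rc@np.array(p)+pc-T)).round(4)
    print(fn,'euler',Ro.from_matrix(M).as_euler('xyz',degrees=True).round(1),'origin',f([0,0,0]),'lip',f([-.056,0,.0018]),'rear',f([.05,0,0]),'err',abs(pr).max().round(2))
E
python3 - <<'E'
from pose import *
w5=np.array([(265,238),(438,237),(291,206),(413,206),(333,297),(370,297)])*.8
pose('pics/w5.png',w5,np.array([.4153,.0646,.120]))
c=np.array([(149,246),(592,246),(219,171),(524,171),(323,393),(420,393)])*.3+[170,120]
pose('pics/w7.png',c,np.array([.4154,.0628,.076]))
E
```

```text
pics/w5.png euler [  0.5 -11.8   0.2] origin [ 0.0113  0.0012 -0.0047] lip [-0.0439  0.001  -0.0144] rear [0.0602 0.0014 0.0054] err 1.16
pics/w7.png euler [ -0.2 -16.7  -0. ] origin [ 0.0142  0.001  -0.0071] lip [-0.04    0.001  -0.0215] rear [0.0621 0.001  0.0072] err 0.83
```

PnP is ill-conditioned here. From apparent widths the lip has dropped about 9.5 mm, so the tilt is about 0.2 rad. Lower 5 mm more to reach about 0.28.

```bash
python3 -m jog '1 0 0 0; 2 0 0 0; 3 0 0 0; 4 0 0 0; 5 0 0 0; 6 0 0 0; 6 0 0 0; 6 0 0 0' && python3 - <<'E'
from h import *
d=save('wrist','pics/w8.png'); g=cv2.GaussianBlur(cv2.cvtColor(d['color'],cv2.COLOR_RGB2GRAY).astype(float),(0,0),.7)
e=load('pics/w7.png'); g7=cv2.GaussianBlur(cv2.cvtColor(e['color'],cv2.COLOR_RGB2GRAY).astype(float),(0,0),.7)
for n,G in (('7',g7),('8',g)):
    gx=abs(np.gradient(G,axis=1));gy=abs(np.gradient(G,axis=0))
    # lip cols: mean over lip rows ; plate cols
    print(n,'lipcol',220+gx[177:188,220:250].sum(0).argmax(),315+gx[177:188,315:340].sum(0).argmax(),'platecol',200+gx[200:225,200:230].sum(0).argmax(),335+gx[200:225,335:362].sum(0).argmax(),'rows',160+gy[160:185,280:315].sum(1).argmax(),186+gy[186:215,285:330].sum(1).argmax())
E
```

```text
time: 12.6
ee_pos: [0.4156, 0.0628, 0.0701]
tcp_rot: [-150.7, 90.0, -130.9]
wrist_force: [-5.6, -2.8, 4.0]
opening: 0.0112
7 lipcol 235 327 platecol 214 347 rows 171 194
8 lipcol 236 326 platecol 215 346 rows 175 197
```

Tilt is now about 0.27 rad. Lift, move over the bay with the lip about 5 mm behind the slot mouth, and check from above.

```bash
python3 -m jog '-25 0 0 0; -45 0 0 0; -45 0 35 0; -45 0 70 0; -45 0 105 0; -45 0 141 0; -45 0 141 0; -45 0 141 0' && python3 - <<'E'
from h import *
camera('top');d=save('wrist','pics/w9.png');o=status.get_obs();print(o['ee_pos'],o['tcp_rot'][2]-o['tcp_rot'][0]+90,o['wrist_force'])
a=d['color'][60:285,140:440]; cv2.imwrite('pics/c9.png',cv2.resize(a,(800,600),interpolation=cv2.INTER_CUBIC)[:,:,::-1])
E
```

```text
time: 13.65
ee_pos: [0.548, 0.1108, 0.1144]
tcp_rot: [171.5, 89.9, -168.6]
wrist_force: [0.6, 0.1, 0.1]
opening: 0.0112
[0.54782934 0.11070084 0.11499682] 109.87257150288228 [ 0.10113005 -0.07251886 -0.60938826]
```

View pics/c9.png

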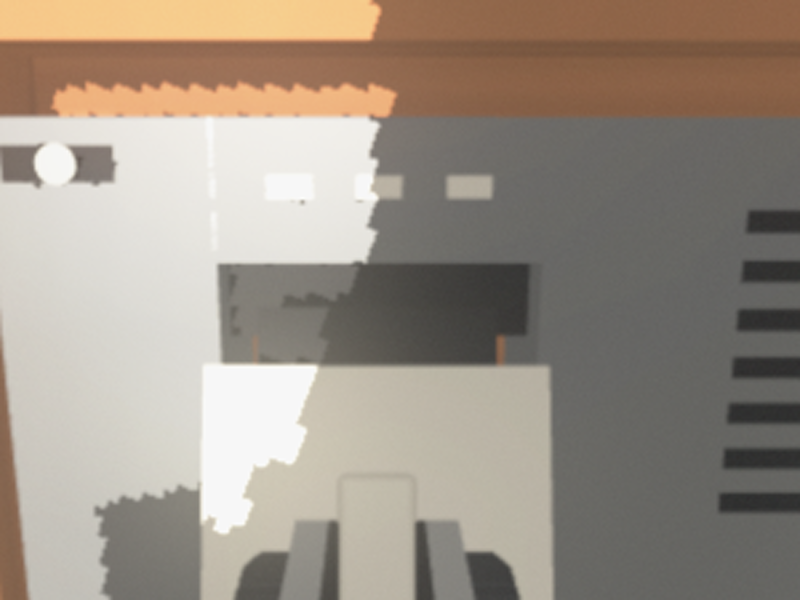

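Crop view: the bay's front edge is at row 264 with its left edge at column 219. The right edge is ambiguous, at 529 or 541 (wall strip). The cover plate spans 203–550 and the rib 340–416. I'll check the widths to decide which right edge is the true one.

```bash
python3 - <<'E'
from h import *
d=load('pics/w9.png');T=np.array([.548,.1108]);a=np.radians(109.87);ty=np.array([np.cos(a),np.sin(a)]); tz=np.array([np.sin(a),-np.cos(a)])
def rel(u,v,z): p=onz(d,u,v,z)[:2]-T; return (np.array([p@ty,p@tz])*1000).round(2)
for z in (.076,.073,.071):
    print(z,[rel(140+c/2.6667,60+266/2.6667,z).tolist() for c in (219,529,541)],[rel(140+c/2.6667,60+330/2.6667,z).tolist() for c in (220,529,541)])
# plate front corners, width 56, find z giving width 56
for z in (.093,.097,.101): print(z,[rel(140+c/2.6667,60+366/2.6667,z).tolist() for c in (203,550)])
g=cv2.cvtColor(d['color'],cv2.COLOR_RGB2GRAY)
for v in (170,178,190): print(v,g[v,215:235].tolist(),g[v,330:352].tolist())
# w2 right wall
d2=load('pics/w2.png');g2=cv2.cvtColor(d2['color'],cv2.COLOR_RGB2GRAY)
for v in (75,100,130,160,200): print('w2',v,g2[v,316:342].tolist())
E
```

```text
0.076 [[-27.51, -42.95], [28.6, -42.93], [30.77, -42.93]] [[-27.84, -31.14], [29.09, -31.12], [31.3, -31.12]]
0.073 [[-27.99, -42.51], [29.06, -42.5], [31.26, -42.5]] [[-28.32, -30.5], [29.55, -30.49], [31.8, -30.49]]
0.071 [[-28.3, -42.22], [29.36, -42.21], [31.59, -42.2]] [[-28.64, -30.08], [29.86, -30.07], [32.14, -30.07]]
0.093 [[-28.26, -28.54], [30.23, -28.52]]
0.097 [[-27.54, -29.53], [29.52, -29.52]]
0.101 [[-26.83, -30.53], [28.8, -30.51]]
170 [222, 223, 223, 223, 224, 222, 198, 150, 124, 121, 118, 114, 121, 126, 127, 127, 127, 127, 127, 127] [59, 58, 56, 55, 56, 58, 56, 63, 82, 90, 93, 93, 98, 102, 106, 103, 102, 103, 104, 103, 104, 104]
178 [222, 222, 222, 222, 222, 222, 209, 166, 128, 124, 124, 114, 108, 119, 128, 127, 128, 128, 127, 126] [57, 58, 58, 58, 56, 55, 57, 68, 85, 93, 93, 95, 99, 105, 105, 105, 103, 104, 103, 104, 104, 104]
190 [219, 219, 220, 220, 220, 220, 217, 190, 147, 130, 129, 131, 129, 131, 130, 130, 130, 131, 133, 133] [95, 96, 95, 95, 97, 96, 95, 94, 94, 95, 95, 97, 103, 103, 103, 104, 103, 103, 105, 103, 104, 104]
w2 75 [58, 58, 58, 60, 57, 57, 55, 56, 56, 55, 56, 54, 58, 69, 84, 89, 92, 102, 105, 104, 104, 103, 106, 105, 105, 106]
w2 100 [55, 79, 96, 104, 105, 104, 101, 93, 87, 87, 87, 88, 87, 85, 88, 88, 89, 97, 100, 102, 102, 104, 102, 103, 102, 103]
w2 130 [47, 45, 45, 47, 49, 45, 47, 48, 48, 47, 47, 49, 47, 49, 57, 77, 89, 95, 99, 99, 98, 100, 99, 100, 99, 101]
w2 160 [45, 44, 49, 50, 49, 49, 49, 47, 46, 48, 47, 48, 49, 48, 52, 73, 87, 91, 98, 97, 96, 98, 97, 97, 98, 98]
w2 200 [44, 42, 43, 47, 46, 47, 49, 47, 45, 46, 48, 47, 47, 46, 51, 65, 83, 91, 96, 95, 95, 95, 96, 96, 96, 97]
```

With the edge at 541 the opening measures 59 mm, which matches. That puts the bay centre 0.6 mm to +y of the cover and the slot mouth about 3 mm ahead of the lip tip. Lower the front into the bay with that correction.

```bash
python3 -m jog '6 0.5 1 0; 12 0.5 1 0; 17 0.5 1 0; 20 0.5 1 0; 22 0.5 1 0; 24 0.5 1 0; 26 0.5 1 0; 27 0.5 1 0'
```

```text
time: 14.75
ee_pos: [0.5492, 0.1117, 0.0878]
tcp_rot: [-6.3, 90.0, 13.6]
wrist_force: [1.1, 0.2, 0.9]
opening: 0.0112
```

No contact. Slide the lip forward into the slot.

```bash
python3 -m jog '0 0 -1 0; 0 0 -2 0; 0 0 -3 0; 0 0 -4 0; 0 0 -5 0; 0 0 -6 0; 0 0 -7 0; 0 0 -8 0'
```

```text
time: 15.75
ee_pos: [0.5416, 0.109, 0.0879]
tcp_rot: [-11.4, 90.0, 8.5]
wrist_force: [1.6, 0.2, 1.1]
opening: 0.0112
```

```bash
python3 -m jog '0 0 -0.5 0; 0 0 -1 0; 0 0 -1.5 0; 0 0 -2 0; 0 0 -2.5 0; 0 0 -3 0; 0 0 -3 0; 0 0 -3 0'
```

```text
time: 16.75
ee_pos: [0.5388, 0.108, 0.0878]
tcp_rot: [156.3, 90.0, 176.2]
wrist_force: [1.8, 1.1, 2.0]
opening: 0.0114
```

```bash
python3 -m jog '0 0 -0.3 0; 0 0 -0.6 0; 0 0 -0.9 0; 0 0 -1.2 0; 0 0 -1.5 0; 0 0 -1.5 0; 0 0 -1.5 0; 0 0 -1.5 0'
```

```text
time: 17.75
ee_pos: [0.5374, 0.1075, 0.0878]
tcp_rot: [-163.1, 90.0, -143.2]
wrist_force: [1.3, 1.1, 1.8]
opening: 0.0113
```

```bash
python3 -m jog '0 0 -0.3 0; 0 0 -0.6 0; 0 0 -0.9 0; 0 0 -1.2 0; 0 0 -1.5 0; 0 0 -1.5 0; 0 0 -1.5 0; 0 0 -1.5 0'
```

```text
time: 18.75
ee_pos: [0.5359, 0.1069, 0.0877]
tcp_rot: [-169.4, 90.0, -149.5]
wrist_force: [1.7, 0.4, 1.4]
opening: 0.011
```

```bash
python3 -m jog '0 0 -0.3 0; 0 0 -0.6 0; 0 0 -0.9 0; 0 0 -1.2 0; 0 0 -1.5 0; 0 0 -1.5 0; 0 0 -1.5 0; 0 0 -1.5 0'; python3 - <<'E'
from h import *
d=save('wrist','pics/w10.png');g=cv2.GaussianBlur(cv2.cvtColor(d['color'],cv2.COLOR_RGB2GRAY).astype(float),(0,0),.7);gy=np.gradient(g,axis=0)
T=status.get_obs()['ee_pos'];a=np.radians(109.87);tz=np.array([np.sin(a),-np.cos(a)])
c=g[130:215,300:325].mean(1); print(c.astype(int).tolist())
E
```

```text
time: 19.75
ee_pos: [0.5348, 0.1065, 0.0879]
tcp_rot: [-5.3, 90.0, 14.6]
wrist_force: [4.4, 1.9, 2.1]
opening: 0.0114
[110, 106, 105, 105, 105, 105, 105, 106, 108, 112, 115, 115, 115, 115, 115, 115, 115, 115, 115, 116, 116, 116, 115, 115, 115, 115, 115, 115, 115, 115, 115, 116, 122, 136, 150, 155, 156, 156, 156, 156, 156, 154, 146, 132, 120, 117, 117, 117, 117, 117, 117, 117, 117, 117, 117, 117, 117, 117, 117, 117, 117, 117, 117, 117, 117, 118, 118, 119, 127, 153, 180, 190, 191, 192, 192, 192, 192, 192, 192, 192, 192, 192, 192, 192, 192]
```

Contact at about 4.8 N along the slot direction means the lip is fully in. The picture numbers also show the plate front right up against the panel edge. Now pivot the rear down partway while still holding the rib.

```bash
python3 -m jog '0.5 0 0 0; 1 0 0 0; 1.5 0 0 0; 2 0 0 0; 2.5 0 0 0; 3 0 0 0; 3.5 0 0 0; 4 0 0 0'
```

```text
time: 20.8
ee_pos: [0.5359, 0.1068, 0.0854]
tcp_rot: [-5.0, 89.8, 14.9]
wrist_force: [7.3, 2.9, 10.1]
opening: 0.0112
```

13 N in total while pivoting with the grip. That's safe but rising, so I release here and let the cover drop onto the catch ramp.

```bash
python3 -m jog '-1 0 0 0; -1.5 0 0 0; -1.5 0 0 0; -1.5 0 0 0; -1.5 0 0 0; -6 0 0 0; -20 0 0 0; -40 0 0 0' 0.4 20; python3 -m jog '-15 0 0 0; -15 0 20 0; -15 0 40 0; -15 0 60 0; -15 0 75 0; -15 0 75 0; -15 0 75 0; -15 0 75 0' 0; python3 - <<'E'
from h import *
d=save('wrist','pics/w11.png');s=save('scene','pics/s11.png');o=status.get_obs();print(o['ee_pos'],o['wrist_force'])
u,v=map(int,proj(s,[.55,.113,.08])); b=s['color'][v-50:v+50,u-67:u+66]
cv2.imwrite('pics/c11.png',np.hstack([cv2.resize(d['color'],(400,300)),cv2.resize(b,(400,300),interpolation=cv2.INTER_CUBIC)])[:,:,::-1])
E
```

```text
time: 21.8
ee_pos: [0.5345, 0.1064, 0.1248]
tcp_rot: [174.6, 90.0, -165.5]
wrist_force: [0.3, -0.0, 0.0]
opening: 0.0342
time: 22.8
ee_pos: [0.6047, 0.1318, 0.1392]
tcp_rot: [-18.0, 90.0, 1.8]
wrist_force: [0.5, -0.2, 0.9]
opening: -0.0001
[0.60482315 0.13180086 0.13913028] [ 0.11913327 -0.43811114  0.80866936]
```

View pics/c11.png

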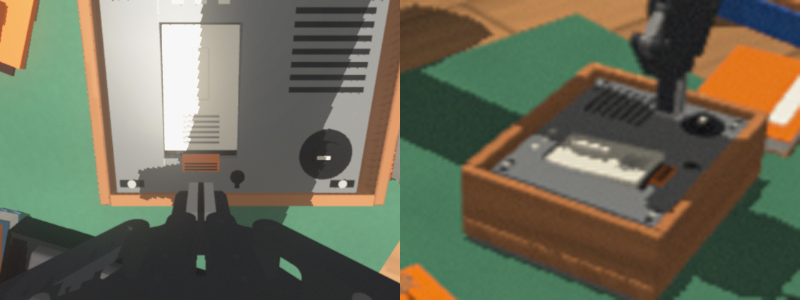

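Both views show the cover sitting in the bay, lip under the roof, rear propped on the orange catch (wrist view: plate (162–240, 23–151), catch (200,162)). I've used all 12 views, so from here I go by force and image numbers. Press at seat x≈33 with the fingers shut.

```bash
python3 -m jog '0 0 -12 0; 10 0 -23.5 0; 20 0 -23.5 0; 30 0 -23.5 0; 40 0 -23.5 0; 47 0 -23.5 0; 47 0 -23.5 0; 47 0 -23.5 0' && python3 -m jog '1 0 0 0; 2 0 0 0; 3 0 0 0; 4 0 0 0; 5 0 0 0; 6 0 0 0; 7 0 0 0; 8 0 0 0'
```

```text
time: 23.9
ee_pos: [0.5832, 0.124, 0.0921]
tcp_rot: [-12.3, 90.0, 7.6]
wrist_force: [-0.0, -0.6, 0.4]
opening: 0.0001
time: 24.9
ee_pos: [0.583, 0.124, 0.0837]
tcp_rot: [-130.4, 90.0, -110.5]
wrist_force: [-0.0, -0.1, -0.5]
opening: 0.0001
```

```bash
python3 -m jog '0.5 0 0 0; 1 0 0 0; 1.5 0 0 0; 2 0 0 0; 2.5 0 0 0; 3 0 0 0; 3.5 0 0 0; 4 0 0 0'
```

```text
time: 25.9
ee_pos: [0.5833, 0.1241, 0.08]
tcp_rot: [-3.9, 90.0, 16.0]
wrist_force: [1.1, 0.7, 1.4]
opening: 0.0002
```

```bash
python3 -m jog '0.3 0 0 0; 0.6 0 0 0; 0.9 0 0 0; 1.2 0 0 0; 1.5 0 0 0; 1.8 0 0 0; 2 0 0 0; 2 0 0 0'
```

```text
time: 26.9
ee_pos: [0.5829, 0.1239, 0.0777]
tcp_rot: [-174.0, 90.0, -154.1]
wrist_force: [1.4, -0.2, 3.0]
opening: 0.0001
```

```bash
python3 -m jog '0.3 0 0 0; 0.6 0 0 0; 0.9 0 0 0; 1.2 0 0 0; 1.5 0 0 0; 1.5 0 0 0; 1.5 0 0 0; 1.5 0 0 0'; python3 -c "
from h import *
save('wrist','pics/w12.png')"
```

```text
time: 27.9
ee_pos: [0.583, 0.124, 0.0763]
tcp_rot: [-33.3, 90.0, -13.4]
wrist_force: [-0.9, -0.3, 0.3]
opening: 0.0001
```

The force fell from 3 N to 0 at flush height, which looks like the snap. Confirm with a gentle further press; a stop at 76 mm means it is seated.

```bash
python3 -m jog '0.2 0 0 0; 0.4 0 0 0; 0.6 0 0 0; 0.8 0 0 0; 1 0 0 0; 1 0 0 0; 1 0 0 0; 1 0 0 0'
```

```text
time: 28.95
ee_pos: [0.5831, 0.124, 0.076]
tcp_rot: [-8.5, 90.0, 11.3]
wrist_force: [-2.2, -0.4, 6.3]
opening: -0.0003
```

```bash
python3 -m jog '0.3 0 0 0; 0.6 0 0 0; 0.8 0 0 0; 0.8 0 0 0; 0.8 0 0 0; 0.8 0 0 0; 0 0 0 0; 0 0 0 0'; python3 -m jog '-10 0 0 0; -25 0 0 0; -45 0 0 0; -63 0 23.5 0; -63 0 23.5 0; -63 0 23.5 0; -63 0 23.5 0; -63 0 23.5 0'; python3 - <<'E'
from h import *
d=save('wrist','pics/w13.png');s=save('scene','pics/s13.png');e=load('pics/w11.png');print(status.get_obs()['ee_pos'],status.get_obs()['wrist_force'])
for n,x in(('before',e),('after',d)):
    im=x['color'];g=cv2.cvtColor(im,cv2.COLOR_RGB2GRAY);h=cv2.cvtColor(im,cv2.COLOR_RGB2HSV)
    m=((h[:,:,0]<16)&(h[:,:,1]>130)&(h[:,:,2]>70)).astype(np.uint8); m[:200]=0;m[250:]=0;m[:,:240]=0;m[:,320:]=0
    ys,xs=np.nonzero(m); print(n,'catch',len(xs),xs.min(),xs.max(),ys.min(),ys.max() )
    print(' col 300-325 rows 195-222',g[195:222,300:325].mean(1).astype(int).tolist())
    print(' front rows 22-45',g[22:45,300:325].mean(1).astype(int).tolist())
    print(' row 190 width', g[190,215:240].tolist(), g[190,322:350].tolist())
E
```

```text
time: 29.95
ee_pos: [0.5831, 0.124, 0.076]
tcp_rot: [-9.5, 90.0, 10.3]
wrist_force: [-2.6, -0.6, 7.8]
opening: 0.0001
time: 30.95
ee_pos: [0.6046, 0.1318, 0.1379]
tcp_rot: [173.1, 90.0, -167.0]
wrist_force: [-0.7, -0.8, -0.4]
opening: -0.0002
[0.60480331 0.13185726 0.13811981] [ 0.12487361 -0.09223124 -0.16827621]
before catch 438 256 306 216 239
 col 300-325 rows 195-222 [158, 157, 154, 146, 143, 147, 154, 156, 156, 156, 156, 155, 155, 154, 138, 97, 67, 62, 62, 62, 67, 73, 82, 93, 94, 94, 95]
 front rows 22-45 [118, 118, 117, 118, 118, 118, 118, 118, 115, 106, 94, 96, 130, 163, 167, 167, 167, 167, 167, 167, 168, 168, 168]
 row 190 width [203, 202, 203, 202, 204, 205, 204, 204, 205, 206, 206, 207, 204, 183, 169, 240, 247, 247, 247, 247, 247, 247, 247, 247, 247] [157, 156, 157, 157, 155, 156, 156, 156, 155, 152, 124, 94, 95, 94, 95, 95, 93, 93, 94, 93, 95, 92, 92, 92, 92, 92, 91, 91]
after catch 691 256 306 214 239
 col 300-325 rows 195-222 [153, 154, 152, 147, 141, 142, 147, 152, 153, 153, 153, 153, 152, 151, 136, 95, 65, 62, 66, 72, 73, 72, 73, 82, 92, 93, 94]
 front rows 22-45 [118, 118, 118, 118, 119, 119, 119, 119, 116, 106, 94, 97, 130, 163, 166, 167, 167, 167, 167, 167, 167, 167, 167]
 row 190 width [200, 201, 202, 202, 201, 203, 203, 202, 204, 204, 203, 205, 201, 165, 132, 164, 240, 247, 247, 247, 247, 247, 247, 247, 247] [153, 153, 152, 152, 152, 153, 152, 152, 147, 116, 86, 89, 92, 94, 93, 93, 94, 94, 92, 93, 91, 92, 94, 94, 92, 92, 91, 92]
```

The catch moved forward: its visible area grew from 438 to 691 px. The rear edge also looks lower, with a narrower plate width. As a last check I probe the rear lightly from above; if latched, there should be no contact until about 76.3 mm.

```bash
python3 -m jog '15 0 -12 0; 30 0 -23.5 0; 45 0 -23.5 0; 56 0 -23.5 0; 60 0 -23.5 0; 61.3 0 -23.5 0; 61.3 0 -23.5 0; 61.3 0 -23.5 0'; python3 -m jog '0.2 0 0 0; 0.4 0 0 0; 0.4 0 0 0; 0.4 0 0 0; 0.4 0 0 0; 0.4 0 0 0; 0.4 0 0 0; 0.4 0 0 0'; python3 -m jog '-15 0 0 0; -30 0 0 0; -60 0 0 0; -90 0 0 0; -120 0 0 0; -120 0 0 0; -120 0 0 0; -120 0 0 0'; python3 - <<'E'
from h import *
t=save('top','pics/t14.png');t0=load('pics/top0.png');s=load('pics/s13.png');s0=load('pics/scene0.png');w=load('pics/w13.png')
print(status.get_obs()['ee_pos'],status.get_obs()['wrist_force'])
# bystanders: changed blobs between first and last top/scene pictures
for n,a,b in(('top',t0,t),('scene',s0,s)):
    m=(cv2.absdiff(a['color'],b['color']).max(2)>45).astype(np.uint8); m=cv2.morphologyEx(m,cv2.MORPH_OPEN,np.ones((3,3)))
    k,_,st,c=cv2.connectedComponentsWithStats(m); print(n,[(c[i].round().astype(int).tolist(),st[i,2:].tolist()) for i in range(1,k) if st[i,4]>25])
# coloured bystanders' centroids before/after (top view)
for n,(u,v) in dict(cell=(337,173),screw=(391,142),book=(131,226),seal=(155,142),ink=(122,184),pw=(440,178),bottle=(454,232),o1=(309,206),o2=(350,259),o3=(416,288)).items():
    p0=t0['color'][v-14:v+15,u-14:u+15]; q=t['color'][v-20:v+21,u-20:u+21]; r=cv2.matchTemplate(q,p0,cv2.TM_CCOEFF_NORMED); _,mx,_,l=cv2.minMaxLoc(r); print(n,l[0]-6,l[1]-6,round(mx,3),end='; ')
E
```

```text
time: 32.05
ee_pos: [0.5833, 0.124, 0.0774]
tcp_rot: [-10.8, 90.0, 9.1]
wrist_force: [-0.7, 0.5, -0.5]
opening: 0.0001
time: 33.05
ee_pos: [0.583, 0.124, 0.0766]
tcp_rot: [67.5, 90.0, 87.3]
wrist_force: [0.4, -0.2, 0.1]
opening: 0.0001
time: 34.05
ee_pos: [0.5826, 0.1239, 0.1957]
tcp_rot: [174.2, 89.9, -165.9]
wrist_force: [-0.7, -0.8, 0.5]
opening: 0.0005
[0.58264729 0.12389838 0.19566444] [-0.62272573  0.06044514  0.38002299]
top [([224, 265], [146, 337, 24511]), ([394, 224], [33, 38, 775]), ([55, 304], [9, 11, 74]), ([120, 343], [137, 72, 4934]), ([46, 387], [155, 99, 6219]), ([289, 370], [9, 7, 48]), ([292, 398], [10, 7, 50]), ([309, 408], [20, 24, 335])]
scene [([188, 3], [20, 8, 121]), ([204, 3], [7, 4, 26]), ([240, 4], [58, 10, 469]), ([282, 6], [8, 14, 99]), ([318, 10], [24, 24, 415]), ([366, 35], [65, 114, 2719]), ([167, 10], [17, 9, 109]), ([223, 33], [31, 31, 735]), ([177, 37], [28, 51, 638]), ([337, 31], [9, 8, 49]), ([337, 67], [39, 55, 1068]), ([185, 59], [17, 37, 501]), ([218, 63], [35, 40, 1057]), ([168, 76], [13, 33, 320]), ([330, 83], [7, 20, 112]), ([225, 94], [22, 15, 213]), ([342, 102], [17, 22, 292]), ([189, 96], [6, 7, 35]), ([162, 98], [8, 8, 43]), ([212, 110], [23, 27, 243]), ([233, 113], [14, 9, 94]), ([166, 114], [11, 8, 56]), ([191, 135], [39, 38, 998]), ([327, 146], [96, 49, 1697]), ([166, 139], [12, 31, 173]), ([215, 148], [10, 5, 39]), ([240, 154], [12, 9, 69]), ([335, 194], [67, 70, 1701]), ([172, 173], [16, 12, 94]), ([254, 188], [91, 39, 1484]), ([198, 178], [11, 7, 49]), ([372, 240], [41, 29, 700]), ([159, 286], [30, 34, 776])]
cell 0 0 0.998; screw 0 0 0.998; book 0 0 0.998; seal -1 0 0.624; ink 0 0 1.0; pw 0 0 0.994; bottle 0 0 0.997; o1 0 0 0.998; o2 0 0 0.998; o3 0 0 0.997;
```

The probe reached 76.6 mm with no force, so the rear is flush and held without the robot. The bystanders are unmoved. The low score for the seal in the top view comes from the arm passing in front of it, and the scene view shows no change there. Handing in.

```bash
python3 -c "
from workcell import bot,status
print(bot.job_done(), status.get_obs()['time'])"
```

```text
the job is handed in; nothing more can be done
the job is handed in; nothing more can be done
```

The white battery cover is back on the clock, hooked at the front and latched flush at the rear, and the job was handed in at about 34 s of the 67 s allowed.

I gripped the cover by its rib and tilted it in the pads to about 0.27 rad by lowering its rear onto the clock's near rim. I then slid the lip into the slot until it met the end at about 5 N. I pivoted it part way, let it go onto the catch ramp, and pressed the rear down with shut fingers.

**Force:** the highest wrist reading was about 13 N, while pivoting with the grip still on. Readings come only at the end of each move.

**Last checks:**
- **Snap:** the press force fell from 3 N to about 0 as the rear reached panel height.
- **Seating:** pressing on gave a firm stop at 76 mm with 6 to 8 N.
- **Latched:** after letting go, a light probe found nothing above 76.6 mm, and more of the orange catch shows than before the snap.
- **Bystanders:** nine of the ten bystanders and look-alikes checked match their starting place in the top view. The seal scored low there (0.62), probably because the arm was in the way. The scene view showed no change at the seal.

**What disagreed:**
- The wrist camera read heights about 3 mm off, and sideways about 1 mm off. I corrected for that using the held cover.
- A tilt estimate from fitting the cover's corner points was unreliable, so I used apparent widths instead.
- The released rear first touched about 4 mm high, not the stated 10 mm.

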